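# Load the indexing turntable

### The arm

A 6-joint arm with a two-finger parallel gripper is mounted at the origin on a cart in front of the work surface, level with it; the furniture and walls round the work are solid. World frame = base frame: x ahead of the robot, y to its left, z up, the work surface at z = 0. Lengths are in m, angles in rad, forces in N, time in s.
With the tool pointing down it reaches from about 0.375 to 0.9 m from the base axis. Payload 3.1 kg.
Tool frame: the origin (TCP) lies at the centre of the arm's flange, where the gripper is bolted on; the fingertips stand 173 mm ahead of it and the grasp point (between the pads) lies 155 mm ahead of it; z points along the fingers, x is the direction in which the jaws open and shut, and the axes are right-handed (so a half turn about z gives the same grasp; the last joint's range is limited). The gripper opens to 85 mm and grips with 20 to 120 N. Pads are 22 mm wide; open, the fingers measure 114 mm over their backs; the gripper's body (76 mm by 85 mm) begins 54 mm behind the grasp point. The pads swing forward as they close: fully open they stand 13 mm farther back than shut.
Start: joints at [-1.512, 0.527, 1.433, -0, 1.181, -0.178], TCP at [0.147, -0.608, 0.405] pointing down, gripper open.
Joint ranges: [-3.08, 3.08], [-0.75, 2.2], [0.22, 2.44], [-1.43, 4.57], [0, 2.65], [-2.85, 2.85]. Speed limits (rad/s): [2.79, 2.79, 3.14, 3.14, 3.14, 3.14].

### API

Orientations are given as a unit quaternion [x, y, z, w].
In Python, from station import manip gives the robot as it stands.
- The arm moves only by the shell command python3 -m jog 'ROWS' [OPENING] [FORCE]. ROWS is JSON, a list that holds one entry, the list of rows, each a list of 4 numbers: the shift along the world's x, y, z in mm, then the turn about the world's z in degrees. A call has exactly 8 rows; each row shifts and turns the commanded pose from where the row before left it; what a row does not reach is not made up. A row lasts 1/8 s, in which the tool goes at most 62.5 mm and 10.7 degrees, less where a joint would pass 70% of its speed; a pose out of reach is approached as far as the arm can. A call is refused whole if a number of a shift passes 62.5 or a number of a turn 10.7, either way. A call with a gripper value outside its range is refused whole. OPENING is the opening in per cent of the stroke, from 0 (shut) to 100 (fully open), set as the call begins (- or left out, the last holds). The fingers move at their own pace and stop on an object; FORCE is the grip in N (left out, the last holds). Time passes only in rows, so rows that do not move let the fingers close, or fill a call up. It gives the time, the measured TCP pose, the force and the opening at its end, in the units of the state.
- manip.sense(): the state, without advancing time (a new reading comes with each control period).
- manip.snapshot(name): name is "scene" or "side" or "wrist"; returns the picture (420x560x3 uint8, red, green, blue); there is no depth.
- manip.camera_info(name): a dict with "fx", "fy", "cx", "cy" (pixels), "R" (3x3) and "t" (3): a world point X has camera coordinates R X + t. Camera axes: x right, y down, z forward; pixel columns grow to the right and rows downward; lengths in m; the calibration is good to about 2 mm. A picture is of the moment at which its call begins: read the wrist's pose just before it. camera_info takes no time and is no camera call; for the wrist camera it gives the pose at the moment of the call.
- manip.sign_off(): hands the job in, once; it reports no verdict.
The state is a dict: "t": time; "q": joint angles; "qd": joint speeds; "tau": joint torques, N m; "tcp_pos": TCP position; "tool_rot": TCP orientation; "force": force on the tool from outside, world axes, zero at the start; "ft_torque": the same for the moment, N m; "finger_gap": opening from 0.0 (shut) to 1.0 (fully open).
Only numpy, scipy, OpenCV 4.12 (cv2) and the standard library are available. Lean on these libraries where they do the work, as an engineer would, in place of code of your own. Each camera call takes 0.05 s, during which the arm holds its last target. There are 200 camera calls.

### The job

Lift the spring index ring, swing the turntable anticlockwise (seen from above) to the next notch and let the ring drop home, so that the lane faces the wooden ledge. Then slide the carrier board from the ledge down over the small step into the lane, up to the end stop, without picking it up or tipping it, and finally lift the ring again and index the loaded turntable one more notch anticlockwise, leaving the ring dropped home. Leave the bottle, the jar and the wooden block where they are.

Things in the scene. Friction and masses are not known exactly. Their poses are not given: they have to be found in the camera images.
- indexer: Fixed stand of the turntable: a round grey foot (268 mm across, 14 mm thick), a dark notched steel rim (24 mm wide, 118 mm from the axis, top 29 mm above the bench) with four notches 36 degrees (0.628 rad) apart, and a plywood loading ledge. Origin: on the bench under the turntable's axis. z is up. The ledge lies on its -y side: 150 mm wide (x), from y = -96 to y = -280 mm, its top 46 mm above the bench.
- turntable (a joint): Angle of the turntable about its vertical axis, rad, growing anticlockwise seen from above. The notches are at 0 (starting notch), 0.628 (loading notch: the lane is in line with the ledge), 1.257 (working notch, where it must end) and 1.885 (not used). Some friction (about 0.2 N m); it stays where it is left. When locked it has about 0.02 rad of play.
- table_center (a point): Centre of the turntable's bare steel top (disc of 180 mm, top 42 mm above the bench, 4 mm lower than the ledge; a 6 mm gap lies between them). Turns with the turntable. Its +y is the way the board slides in: the lane between two side rails 102 mm apart (10 mm high, with a short flare at the mouth, y = -70 mm) runs along y and ends at a stop bar whose near face is at y = +65.5 mm.
- index_ring (a joint): How far the ring and its pin are lifted, m: 0 = dropped home in a notch, 0.011 = pin just clear of the notch (or riding on the rim), 0.022 = top of its travel. A spring pulls it down with 6 N at home, 10 N at the top. It travels with the turntable, on a lug at the rim.
- ring_grip (a point): Grip point on the index ring, 5 mm above the middle of the ring, 118 mm from the turntable's axis, 96 mm above the bench when home. The pull ring is a flat steel ring, 48 mm outside and 28 mm inside diameter, 10 mm thick, standing upright on its pin; it does not swivel on the pin. x of this frame points radially outward and lies in the plane of the ring, y is tangential, through its 10 mm thickness. Below it a dark round boss (28 mm across) ends 34 mm below this point.
- carrier: Loose plywood carrier board, 96 mm (x) by 130 mm (y), 9 mm thick, 0.35 kg, lying on the ledge with a small leaded glass panel on it (14 mm high over the underside). Origin: centre of its underside; z up; +y is the end that goes into the lane first. Its handle is an upright wooden batten across it at y = -48 mm: 64 mm long (x), 16 mm thick (y), top 49 mm above the underside. Pushed home, its +y end touches the stop and its origin lies over the turntable's centre.
- oil_bottle: White-capped bottle, 42 mm across, 96 mm high, standing behind the turntable. Origin under its centre. Bystander.
- red_jar: Dark jar with red cap, 60 mm across, 61 mm high, to the left of the turntable. Origin under its centre. Bystander.
- wood_block: Plain wooden block, 32 x 60 x 22 mm, lying between the robot and the turntable, to the right. Origin under its centre. Bystander.

How it is judged:
By the outcome, as a careful person would: the job done as asked, in the order asked, and still so for the second after the job is handed in, with the robot touching nothing.
It also fails if it takes over 64 s, if anything falls off the work surface, if the arm or the gripper's body presses on something with over 40 N, if the wrist force passes 120 N, or if a joint passes its speed limit or range.

## Working session

There is one attempt and no reset: what is moved stays moved. The work goes in short steps, Python scripts to look and compute and a shell command to move; the robot and the scene stay as the last step left them, time stands still between calls to the robot, and variables do not carry over. Pictures are saved under pics/ and viewed, about 8 in all and at most 12, crops included, and the job is handed in when it is done.

```bash
mkdir -p pics; ls
python3 - <<'E'
from station import manip
import cv2,numpy as np
s=manip.sense(); print(s['t'],s['tcp_pos'],s['tool_rot'],s['force'],s['finger_gap'])
for n in ("scene","side"):
    cv2.imwrite(f'pics/{n}0.png',cv2.cvtColor(manip.snapshot(n),cv2.COLOR_RGB2BGR))
    c=manip.camera_info(n); print(n,c)
E
```

```text
pics
0.0 [ 0.14662567 -0.60719983  0.40373091] [ 7.85677598e-01 -6.18635217e-01 -7.20875441e-04 -8.12932058e-04] [ 0.70973999 -0.09783097 -0.65231304] 0.9967371791928978
scene {'fx': 397.86962203965925, 'fy': 397.86962203965925, 'cx': 277.2221856861838, 'cy': 205.1835116113903, 'R': array([[-0.55910014, -0.82909875, -0.00151651],
       [-0.5522948 ,  0.37380121, -0.74514637],
       [ 0.61836679, -0.41577388, -0.66689923]]), 't': array([0.39589521, 0.36858248, 0.86519933])}
side {'fx': 410.6254797563636, 'fy': 410.6254797563636, 'cx': 279.6053387749503, 'cy': 212.6394241301356, 'R': array([[ 0.96300658, -0.26824014, -0.02579836],
       [-0.15404559, -0.46941871, -0.86943432],
       [ 0.22110695,  0.84124509, -0.49337451]]), 't': array([-0.51569255,  0.20014201,  0.84859309])}
```

View pics/scene0.png

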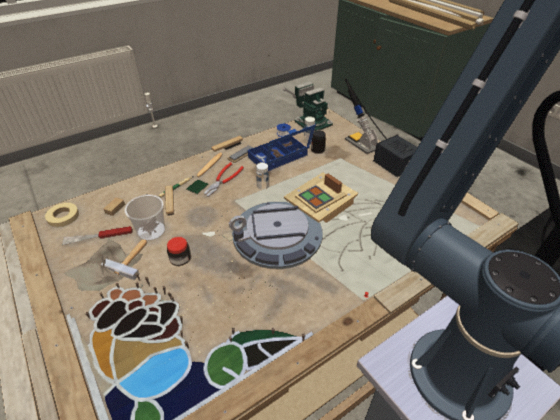

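View pics/side0.png

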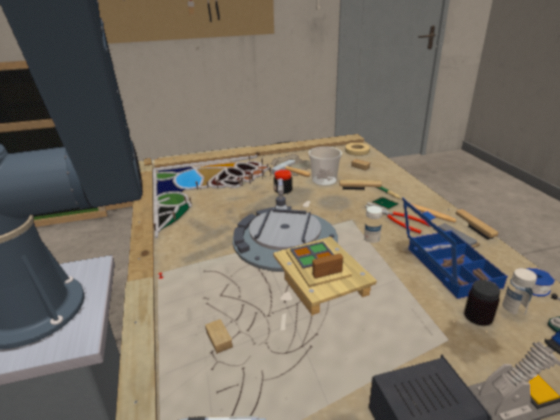

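Run:
```python
import cv2
b=cv2.imread('pics/side0.png')[170:320,220:390]
cv2.imwrite('pics/sidec.png',cv2.resize(b,None,fx=4,fy=4,interpolation=cv2.INTER_CUBIC))
a=cv2.imread('pics/scene0.png')[155:275,220:370]
cv2.imwrite('pics/scenec.png',cv2.resize(a,None,fx=5,fy=5,interpolation=cv2.INTER_CUBIC))
```

```text
(no output)
```

View pics/sidec.png

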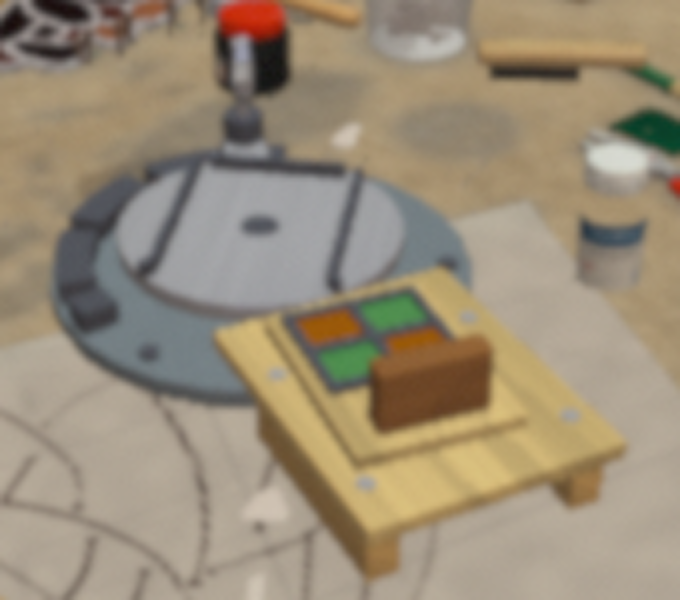

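View pics/scenec.png

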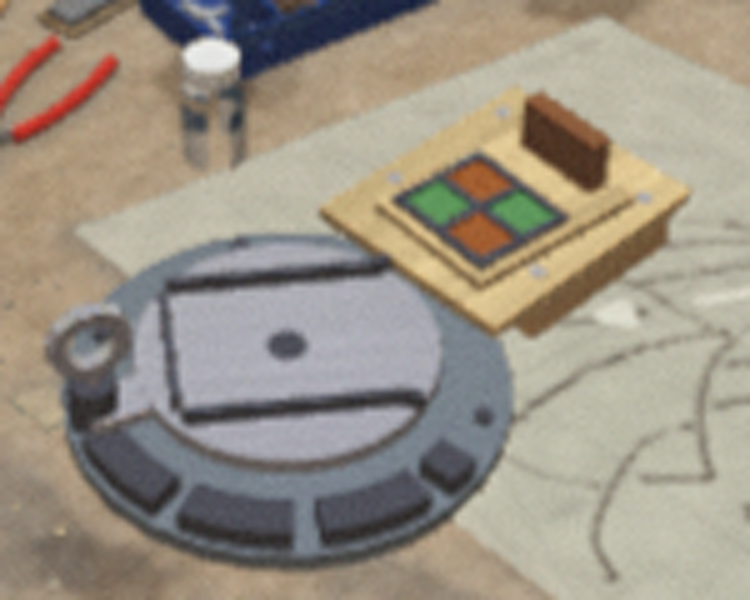

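```bash
cat > h.py <<'E'
import numpy as np
from station import manip
from scipy.optimize import least_squares
def proj(c,X):
    p=np.asarray(X)@c['R'].T+c['t']; return np.c_[c['fx']*p[:,0]/p[:,2]+c['cx'],c['fy']*p[:,1]/p[:,2]+c['cy']]
def fit(obs,x0):  # obs: list (cam, local pts, px); pose x,y,yaw
    def pts(p,L):
        c,s=np.cos(p[2]),np.sin(p[2]); L=np.asarray(L,float)/1000
        return np.c_[p[0]+c*L[:,0]-s*L[:,1],p[1]+s*L[:,0]+c*L[:,1],L[:,2]]
    f=lambda p:np.concatenate([(proj(c,pts(p,L))-np.asarray(u)).ravel() for c,L,u in obs])
    r=least_squares(f,x0); return r.x,r.fun.reshape(-1,2)
def free(obs): # one 3D point
    return least_squares(lambda X:np.concatenate([(proj(c,[X])-u).ravel() for c,u in obs]),[.5,0,.05])
E
python3 - <<'E'
from h import *
S=manip.camera_info('scene');D=manip.camera_info('side')
s=lambda a:np.array(a)/5+[220,155]; d=lambda a:np.array(a)/4+[220,170]
L=[[75,-96,46],[-75,-96,46],[-75,-280,46],[75,-280,46],[0,0,42]]
best=None
for y in np.arange(-3,3.2,.8):
    r=fit([(S,L[:2]+L[3:],s([[320,212],[497,332],[518,90],[287,345]])) if 0 else (S,L,s([[320,212],[497,332],[690,192],[518,90],[287,345]])),(D,L,d([[440,270],[218,335],[372,530],[625,448],[260,225]]))],[.6,-.1,y])
    if best is None or (r[1]**2).sum()<(best[1]**2).sum(): best=r
p=best[0]; print('indexer',p,np.rad2deg(p[2]),'\n',best[1].round(1))
L2=[[48,65,55],[-48,65,55]]
C=[[48,65,9],[-48,65,9],[-48,-65,9],[48,-65,9]]
C=[[a,b,z+46] for a,b,z in C]
H=[[-32,-40,95],[32,-40,95]]
r=fit([(S,C[:3],s([[378,208],[482,285],[632,195]])),(D,C[1:],d([[268,318],[365,462],[525,420]])),
 (S,[[32,-56,95],[-32,-56,95],[32,-40,95],[-32,-40,95]],s([[540,93],[608,138],[525,98],[590,152]])),
 (D,[[-32,-56,95],[32,-56,95]],d([[375,380],[490,348]]))],[p[0],p[1]-.15,p[2]])
print('carrier',r[0],np.rad2deg(r[0][2]),'\n',r[1].round(1))
a=free([(S,s([[90,343]])),(D,d([[241,65]]))]);print('ring mid',a.x,a.fun.round(1))
v=a.x[:2]-p[:2];print('ring r',np.hypot(*v),'ang deg',np.rad2deg(np.arctan2(v[1],v[0])))
E
```

```text
indexer [0.57412105 0.08766516 0.15689158] 8.989225506263965 
 [[ 0.  -1.9]
 [ 0.2 -1.5]
 [ 1.1 -1.2]
 [ 0.  -1.8]
 [ 0.6 -0.6]
 [ 0.3 -1.4]
 [-1.9 -1.3]
 [-1.4  0.2]
 [ 0.8 -1.7]
 [-0.4 -0. ]]
carrier [ 0.59512452 -0.08941509  0.07709891] 4.417442267322842 
 [[-0.1 -1.9]
 [ 0.1 -0.9]
 [ 1.  -0.6]
 [-1.7 -0.1]
 [-2.7 -1.3]
 [ 0.5 -2. ]
 [ 0.4 -1.6]
 [ 1.5 -0.6]
 [-0.3 -0.6]
 [ 1.3 -1.4]
 [ 0.6 -1.5]
 [ 1.2 -0.7]]
ring mid [0.59543576 0.20665846 0.09273461] [-0.5 -0.9 -0.7  0.7]
ring r 0.12088723260463977 ang deg 79.84457880792081
```

```bash
python3 -m jog '[[[27,47,0,4.1],[27,47,0,4.1],[27,47,0,4.1],[27,47,0,4.1],[27,47,0,4.1],[27,47,0,4.1],[27,47,0,4.1],[27,47,0,4.1]]]' 45 60; python3 -m jog '[[[27,47,0,4.1],[27,47,0,4.1],[27,47,0,4.1],[27,47,0,4.1],[27,47,0,4.1],[27,47,0,4.1],[27,47,0,4.1],[27,47,0,4.1]]]'
python3 - <<'E'
from h import *
import cv2
c=manip.camera_info('wrist'); s=manip.sense(); print(c, s['tcp_pos'],s['tool_rot'])
print('cam pos',-c['R'].T@c['t'])
a=manip.snapshot('wrist'); cv2.imwrite('pics/w1.png',cv2.resize(cv2.cvtColor(a,cv2.COLOR_RGB2BGR),None,fx=1.42,fy=1.42))
E
```

```text
t: 1.1
tcp_pos: [0.3632, -0.2299, 0.4046]
tool_rot: [0.929, -0.371, -0.0, -0.0]
force: [0.3, 0.2, 0.0]
finger_gap: 0.449
t: 2.1
tcp_pos: [0.5792, 0.1462, 0.4043]
tool_rot: [0.996, -0.093, -0.0, 0.0]
force: [0.5, -0.8, -0.4]
finger_gap: 0.452
{'fx': 356.74197013396525, 'fy': 356.74197013396525, 'cx': 289.22829168782954, 'cy': 207.2557691016342, 'R': array([[ 9.82671704e-01, -1.85354578e-01, -5.46766961e-05],
       [-1.78998742e-01, -9.49052245e-01,  2.59343954e-01],
       [-4.81224802e-02, -2.54840178e-01, -9.65785023e-01]]), 't': array([-0.54170902,  0.20841365,  0.44382865])} [0.57920921 0.14620406 0.40430472] [ 9.95659455e-01 -9.30704896e-02 -3.21446993e-04  1.75288328e-04]
cam pos [0.59098604 0.21049257 0.37456263]
```

View pics/w1.png

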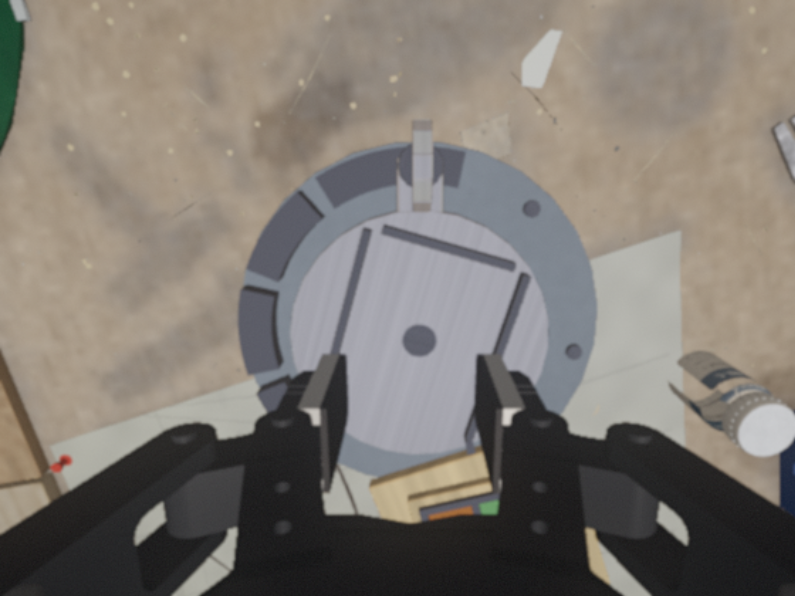

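```bash
cat >> h.py <<'E'
def back(c,uv,z):
    uv=np.atleast_2d(uv).astype(float); ray=np.c_[(uv[:,0]-c['cx'])/c['fx'],(uv[:,1]-c['cy'])/c['fy'],np.ones(len(uv))]@c['R']
    o=-c['R'].T@c['t']; return o+ray*((z-o[2])/ray[:,2])[:,None]
E
python3 - <<'E'
from h import *
c=manip.camera_info('wrist'); w=lambda a:np.array(a)/1.42
deg=lambda v:np.rad2deg(np.arctan2(v[1],v[0]))
hub=back(c,w([[419,341]]),.042)[0];print('hub',hub)
e=back(c,w([[423,121],[423,210]]),.093);print('ring ends',e, 'ang',deg(e[0]-hub),deg(e[1]-hub),np.hypot(*(e-hub)[:,:2].T))
b=back(c,w([[420,165]]),.062)[0];print('boss',b,deg(b-hub),np.hypot(*(b-hub)[:2]))
l=back(c,w([[370,485],[488,452]]),.046);print('ledge edge ang',deg(l[1]-l[0]),l[0])
for q in ([[384,230],[515,267]],):
    g=back(c,w(q),.052);print('stop ang',deg(g[1]-g[0]))
g=back(c,w([[524,275],[470,446]]),.052);print('rail',deg(g[0]-g[1]))
n=back(c,w([[313,203],[260,282],[272,379]]),.029)
for x in n: print('notch',deg(x-hub),np.hypot(*(x-hub)[:2]))
print('corner',back(c,w([[488,452]]),.046))
E
```

```text
hub [0.57896619 0.09533809 0.042     ]
ring ends [[0.60508412 0.23461483 0.093     ]
 [0.5969237  0.18871732 0.093     ]] ang 79.378934525584 79.11449119271701 [0.14170446 0.09509023]
boss [0.60020629 0.21240325 0.062     ] 79.71622150924972 0.11897643664148759
ledge edge ang 7.058640003808083 [ 0.52313421 -0.00837661  0.046     ]
stop ang -26.307159109222773
rail 65.40478186604459
notch 116.86976874605809 0.1181233869590331
notch 150.12906848773486 0.11810702264300947
notch -172.86539527222905 0.11334730898290243
corner [[0.61357381 0.00282194 0.046     ]]
```

```bash
python3 -m jog '[[[11,33,0,0],[10.5,32,0,0],[0,0,-35,0],[0,0,-35,0],[0,0,-35,0],[0,0,-30,0],[0,0,-18,0],[0,0,0,0]]]'; python3 -m jog '[[[0,0,0,0],[0,0,0,0],[0,0,0,0],[0,0,0,0],[0,0,0,0],[0,0,0,0],[0,0,0,0],[0,0,0,0]]]' 0 60
python3 - <<'E'
from h import *
import cv2
s=manip.sense(); print(s['tcp_pos'],s['tool_rot'],s['force'],s['ft_torque'])
a=manip.snapshot('wrist'); cv2.imwrite('pics/w2.png',cv2.cvtColor(a,cv2.COLOR_RGB2BGR))
E
```

```text
t: 3.15
tcp_pos: [0.5997, 0.2092, 0.2503]
tool_rot: [0.996, -0.095, -0.002, 0.0]
force: [0.4, 0.2, 0.2]
finger_gap: 0.453
t: 4.15
tcp_pos: [0.5998, 0.2098, 0.2531]
tool_rot: [0.995, -0.095, -0.0, -0.0]
force: [-4.2, 0.9, 5.9]
finger_gap: 0.106
[0.59976119 0.20976933 0.25307515] [ 9.95493546e-01 -9.48285426e-02 -3.70687022e-06 -3.84929172e-04] [-4.17499179  0.9482333   5.86920411] [ 0.08952003  0.52158254 -0.33593352]
```

View pics/w2.png

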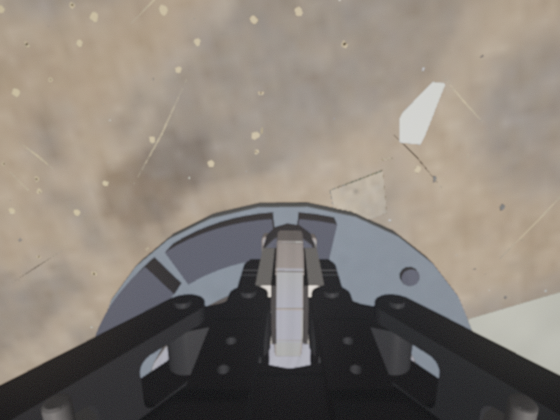

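```bash
python3 -m jog '[[[0,0,4,0],[0,0,4,0],[0,0,4,0],[0,0,4,0],[0,0,1,0],[0,0,0,0],[0,0,0,0],[0,0,0,0]]]'
```

```text
t: 5.2
tcp_pos: [0.5998, 0.2097, 0.2683]
tool_rot: [0.996, -0.094, -0.001, -0.0]
force: [-1.0, 4.8, -10.7]
finger_gap: 0.107
```

```bash
python3 -m jog '[[[-9.2,1.3,0,4.5],[-9.2,0.6,0,4.5],[-9.3,-0.1,0,4.5],[-9.2,-0.8,0,4.5],[-9.1,-1.6,0,4.5],[-9,-2.3,0,4.5],[-8.8,-3,0,4.5],[-8.5,-3.6,0,4.5]]]'
python3 -m jog '[[[0,0,0,0],[0,0,0,0],[0,0,-4,0],[0,0,-4,0],[0,0,-4,0],[0,0,-3,0],[0,0,-2,0],[0,0,0,0]]]'
```

```text
t: 6.2
tcp_pos: [0.5254, 0.2013, 0.2681]
tool_rot: [0.976, 0.218, -0.003, -0.002]
force: [-6.5, 10.0, -10.1]
finger_gap: 0.109
t: 7.2
tcp_pos: [0.5255, 0.2014, 0.2531]
tool_rot: [0.976, 0.217, -0.003, -0.002]
force: [-9.6, 10.4, 3.9]
finger_gap: 0.109
```

```bash
python3 -m jog '[[[0,0,0,0],[0,0,0,0],[0,0,0,0],[0,0,0,0],[0,0,30,0],[0,0,40,0],[0,0,40,0],[0,0,40,0]]]' 45 
python3 -m jog '[[[10,-40,0,-2.7],[12,-45,0,-3],[12,-45,0,-3],[12,-45,0,-3],[12,-45,0,-3],[12,-43,0,-2],[0,0,0,0],[0,0,0,0]]]' 92
python3 - <<'E'
from h import *
import cv2
c=manip.camera_info('wrist'); s=manip.sense(); print(s['tcp_pos'],s['tool_rot'],s['finger_gap'])
np.savez('w3.npz',**c)
a=manip.snapshot('wrist'); cv2.imwrite('pics/w3.png',cv2.resize(cv2.cvtColor(a,cv2.COLOR_RGB2BGR),None,fx=1.42,fy=1.42))
E
```

```text
t: 8.2
tcp_pos: [0.5278, 0.1997, 0.4029]
tool_rot: [0.976, 0.218, -0.0, 0.0]
force: [1.1, 0.0, 0.3]
finger_gap: 0.449
t: 9.2
tcp_pos: [0.5975, -0.063, 0.4013]
tool_rot: [0.997, 0.074, -0.001, -0.0]
force: [-0.2, 0.7, 1.1]
finger_gap: 0.918
[ 0.59747789 -0.06297152  0.4013417 ] [ 9.97285457e-01  7.36286338e-02 -6.15241076e-04 -4.04293653e-04] 0.9183919735077439
```

View pics/w3.png

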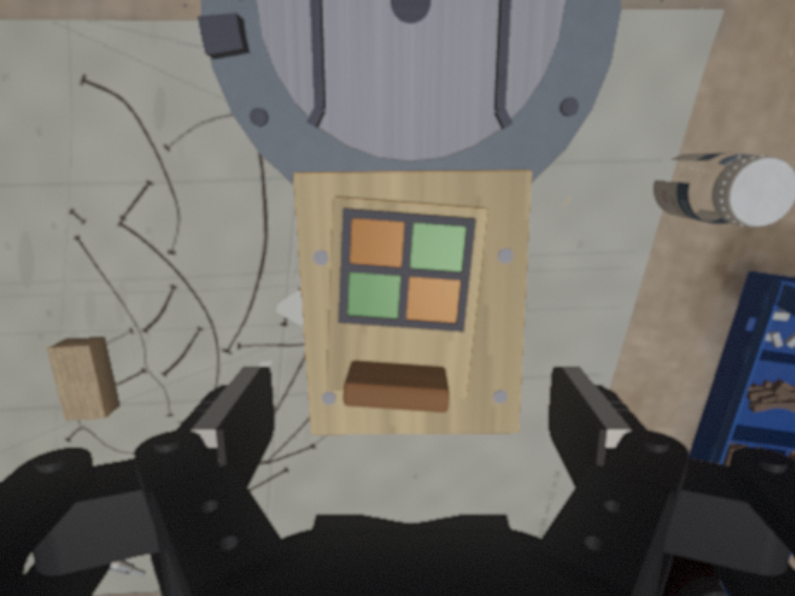

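Run:
```python
from h import *
c=dict(np.load('w3.npz')); w=lambda a:np.array(a)/1.42
deg=lambda v:np.rad2deg(np.arctan2(v[1],v[0]))
B=lambda q,z:back(c,w(q),z)
g=B([[410,6]],.042)[0];print('hub',g)
l=B([[294,172],[531,170],[518,434],[312,434]],.046);print('ledge\n',l,'edge',deg(l[1]-l[0]),'widths',np.hypot(*(l[1]-l[0])[:2]),np.hypot(*(l[2]-l[1])[:2]))
print('ledge mid axis',deg((l[0]+l[1]-l[2]-l[3])/2))
r=B([[323,10],[323,100],[498,10],[500,100]],.052);print('rails\n',r,deg(r[0]-r[1]),deg(r[2]-r[3]))
C=B([[336,197],[486,208]],.055);print('car front',C,deg(C[1]-C[0]),np.hypot(*(C[1]-C[0])[:2]))
t=B([[345,380],[448,390],[447,411],[345,403]],.095);print('batten',t.mean(0),deg(t[1]-t[0]),deg(t[2]-t[3]),np.hypot(*(t[1]-t[0])[:2]))
u=np.array([np.cos(np.deg2rad(8.5)),np.sin(np.deg2rad(8.5))])
for n,p in [('hub',g),('ledgemid',l[:2].mean(0)),('ledgeback',l[2:].mean(0)),('railmid',r.mean(0)),('carfront',C.mean(0)),('batten',t.mean(0))]:
    d=(p-g)[:2]; print(n,'lat',d@u*1000,'long',d@[-u[1],u[0]]*1000)
```

```text
hub [0.57427905 0.08712702 0.042     ]
ledge
 [[ 0.51635227 -0.01679481  0.046     ]
 [ 0.66266839  0.00615244  0.046     ]
 [ 0.69166068 -0.17581607  0.046     ]
 [ 0.54525069 -0.19758     0.046     ]] edge 8.913281961490549 widths 0.14810463898614945 0.18426364183060198
ledge mid axis 99.06719236919383
rails
 [[0.52608883 0.07526702 0.052     ]
 [0.53101328 0.02746993 0.052     ]
 [0.62442464 0.0898539  0.052     ]
 [0.63475686 0.04286478 0.052     ]] 95.88232847518057 102.40115281559387
car front [[ 0.54521089 -0.02741787  0.055     ]
 [ 0.63778305 -0.02045147  0.055     ]] 4.303606199141061 0.09283391300688051
batten [ 0.59902051 -0.13493915  0.095     ] 2.422820727736943 3.5170062219839653 0.06146227354066232
hub lat 0.0 long 0.0
ledgemid lat 1.399267098207731 long -93.68406545860813
ledgeback lat 3.2174750775928462 long -277.3470449756026
railmid lat 0.561671175178106 long -28.660946932451065
carfront lat 0.6128371659555286 long -112.38674434855953
batten lat -8.353766262947538 long -223.28398836555508
```

```bash
python3 -m jog '[[[0.5,-36,0,-2],[1,-36,0,-2],[0,0,-35,0],[0,0,-40,0],[0,0,-40,0],[0,0,-30,0],[0,0,-20,0],[0,0,0,0]]]' 92 20
python3 -m jog '[[[0,0,0,0],[0,0,0,0],[0,0,0,0],[0,0,0,0],[0,0,0,0],[0,0,0,0],[0,0,0,0],[0,0,0,0]]]' 70 20
```

```text
t: 10.25
tcp_pos: [0.5986, -0.1332, 0.2352]
tool_rot: [0.999, 0.04, -0.002, -0.001]
force: [-0.3, 0.3, 0.3]
finger_gap: 0.918
t: 11.25
tcp_pos: [0.5996, -0.1349, 0.2376]
tool_rot: [0.999, 0.039, 0.001, 0.0]
force: [0.6, 2.0, 6.5]
finger_gap: 0.744
```

```bash
python3 -m jog '[[[1.5,0.2,0,0.6],[2,0.3,0,1],[2,0.4,0,1],[2,0.4,0,1],[1.5,0.3,0,1],[1,0.1,0,0],[0,0,0,0],[0,0,0,0]]]' 70 20
python3 -m jog '[[[0,0,0,0],[0,0,0,0],[0,0,0,0],[0,0,0,0],[0,0,40,0],[2,-14,40,0],[5,-30,0,0],[0,0,0,0]]]' 92
python3 - <<'E'
from h import *
import cv2
c=manip.camera_info('wrist'); s=manip.sense(); print(s['tcp_pos'],s['tool_rot'],s['finger_gap'])
np.savez('w4.npz',**c)
a=manip.snapshot('wrist'); cv2.imwrite('pics/w4.png',cv2.resize(cv2.cvtColor(a,cv2.COLOR_RGB2BGR),None,fx=1.42,fy=1.42))
E
```

```text
t: 12.25
tcp_pos: [0.6089, -0.1341, 0.2376]
tool_rot: [0.997, 0.08, -0.0, 0.001]
force: [-3.6, -1.3, 6.2]
finger_gap: 0.745
t: 13.25
tcp_pos: [0.6168, -0.1792, 0.3175]
tool_rot: [0.997, 0.078, 0.001, 0.001]
force: [-1.0, 0.1, 0.2]
finger_gap: 0.916
[ 0.61677642 -0.17917733  0.31752944] [9.96954251e-01 7.79750056e-02 1.15814812e-03 8.82860857e-04] 0.9157024732901939
```

View pics/w4.png

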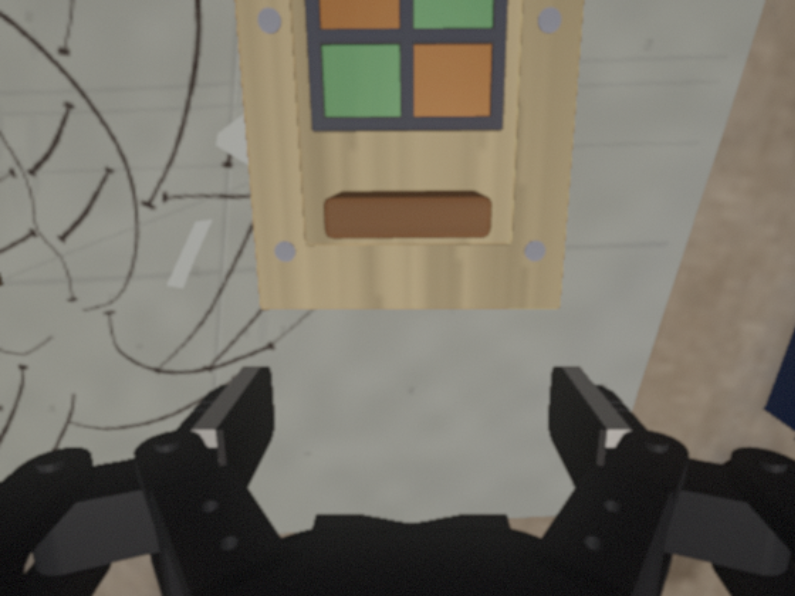

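```bash
python3 -m jog '[[[0,0,0,0],[0,0,0,0],[0,0,-35,0],[0,0,-35,0],[0,0,-15,0],[-1.5,9.9,0,0],[-1.5,9.9,0,0],[0,0,0,0]]]' 35 20
python3 -m jog '[[[-1,6,0,0],[-0.9,5.9,0,0],[-1.2,7.9,0,0],[-1.3,7.9,0,0],[-1.2,7.9,0,0],[-1.3,7.9,0,0],[-1.2,7.9,0,0],[-1.3,7.9,0,0]]]'
```

```text
t: 14.3
tcp_pos: [0.6136, -0.1563, 0.2331]
tool_rot: [0.997, 0.08, 0.001, 0.0]
force: [-0.2, 0.1, -0.2]
finger_gap: 0.355
t: 15.3
tcp_pos: [0.6038, -0.0976, 0.2317]
tool_rot: [0.997, 0.079, -0.0, -0.0]
force: [-0.4, -1.8, 1.5]
finger_gap: 0.348
```

```bash
python3 -m jog '[[[-1.2,7.4,0,0],[-1.2,7.4,0,0],[-1.2,7.4,0,0],[-1.1,7.4,0,0],[-1.2,7.4,0,0],[-1.2,7.4,0,0],[-1.1,7.4,0,0],[-1.2,7.4,0,0]]]'
python3 - <<'E'
from h import *
import cv2
c=manip.camera_info('wrist'); s=manip.sense(); print(s['tcp_pos'],s['force'],s['ft_torque'])
np.savez('w5.npz',**c)
a=manip.snapshot('wrist'); cv2.imwrite('pics/w5.png',cv2.resize(cv2.cvtColor(a,cv2.COLOR_RGB2BGR),None,fx=1.42,fy=1.42))
E
```

```text
t: 16.3
tcp_pos: [0.5941, -0.0383, 0.2314]
tool_rot: [0.997, 0.079, -0.001, -0.0]
force: [0.3, -0.7, 0.2]
finger_gap: 0.347
[ 0.59413274 -0.03829244  0.2313663 ] [ 0.31963192 -0.72645489  0.24876706] [-0.13989463 -0.09086585 -0.02266947]
```

View pics/w5.png

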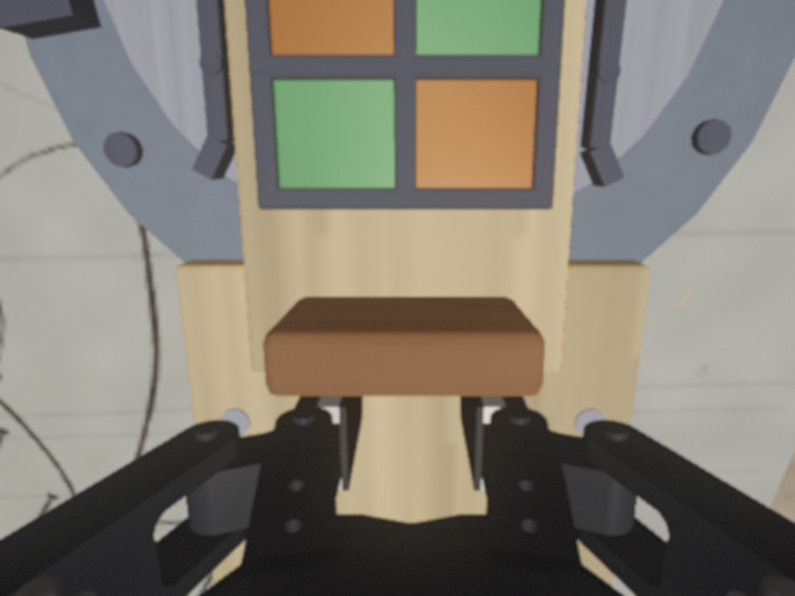

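```bash
python3 -m jog '[[[-1,6.4,0,0],[-1,6.4,0,0],[-1,6.4,0,0],[-1,6.4,0,0],[-1,6.4,0,0],[-1,6.4,0,0],[-1,6.4,0,0],[-0.9,5.9,0,0]]]'
python3 -m jog '[[[-0.2,1,0,0],[-0.1,1,0,0],[-0.2,1,0,0],[-0.1,1,0,0],[-0.2,1,0,0],[-0.1,1,0,0],[0,0,0,0],[0,0,0,0]]]'
```

```text
t: 17.35
tcp_pos: [0.5866, 0.0121, 0.2318]
tool_rot: [0.997, 0.079, 0.0, 0.0]
force: [-0.4, -0.9, -0.8]
finger_gap: 0.351
t: 18.35
tcp_pos: [0.5858, 0.0178, 0.2317]
tool_rot: [0.997, 0.079, 0.0, -0.0]
force: [0.3, -0.3, -0.0]
finger_gap: 0.35
```

```bash
python3 -m jog '[[[-0.1,0.8,0,0],[-0.1,0.8,0,0],[-0.2,0.8,0,0],[-0.1,0.8,0,0],[-0.1,0.5,0,0],[0,0,0,0],[0,0,0,0],[0,0,0,0]]]'
```

```text
t: 19.35
tcp_pos: [0.5852, 0.0214, 0.2317]
tool_rot: [0.997, 0.079, 0.0, -0.0]
force: [0.3, -1.0, 1.3]
finger_gap: 0.347
```

```bash
python3 -m jog '[[[-0.1,0.7,0,0],[-0.1,0.7,0,0],[-0.1,0.6,0,0],[-0.1,0.5,0,0],[0,0,0,0],[0,0,0,0],[0,0,0,0],[0,0,0,0]]]'
python3 - <<'E'
from h import *
import cv2
a=manip.snapshot('scene');b=manip.snapshot('wrist')
a=cv2.resize(a[160:270,210:350],None,fx=4,fy=4,interpolation=cv2.INTER_CUBIC); b=cv2.resize(b,None,fx=.5,fy=.5)
m=np.zeros((440,560+230,3),np.uint8); m[:440,:560]=a; 
cv2.imwrite('pics/m6.png',cv2.cvtColor(a,cv2.COLOR_RGB2BGR))
E
```

```text
t: 20.35
tcp_pos: [0.5848, 0.0235, 0.2318]
tool_rot: [0.997, 0.079, 0.0, 0.0]
force: [1.0, -5.1, 1.1]
finger_gap: 0.355
```

```bash
python3 -m jog '[[[1.6,-10,0,0],[2.4,-15,0,0],[0,0,40,0],[0,0,50,0],[-8,30,38,3],[-15,52,0,6],[-15,59,0,5.7],[0,0,0,0]]]'
python3 -m jog '[[[0,0,0,0],[0,0,0,0],[0,0,0,0],[0,0,0,0],[0,0,0,0],[0,0,0,0],[0,0,0,0],[0,0,0,0]]]' 45
python3 - <<'E'
from h import *
import cv2
c=manip.camera_info('wrist'); s=manip.sense(); print(s['tcp_pos'],s['tool_rot'],s['finger_gap'])
np.savez('w7.npz',**c)
a=manip.snapshot('wrist'); cv2.imwrite('pics/w7.png',cv2.resize(cv2.cvtColor(a,cv2.COLOR_RGB2BGR),None,fx=1.42,fy=1.42))
E
```

```text
t: 21.45
tcp_pos: [0.5491, 0.1429, 0.3598]
tool_rot: [0.978, 0.209, -0.001, -0.001]
force: [1.0, -0.4, -0.5]
finger_gap: 0.354
t: 22.45
tcp_pos: [0.5507, 0.14, 0.3597]
tool_rot: [0.979, 0.206, 0.0, 0.0]
force: [-0.1, 0.1, -0.1]
finger_gap: 0.45
[0.55073255 0.13996836 0.35973323] [9.78548208e-01 2.06017967e-01 4.42461240e-05 7.34677179e-06] 0.45016205762603556
```

View pics/w7.png

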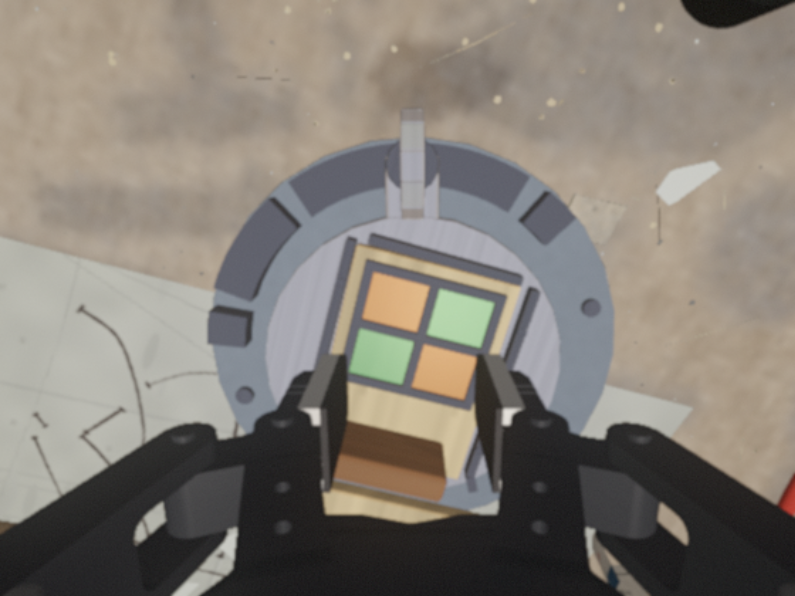

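Run:
```python
from h import *
c=dict(np.load('w7.npz')); w=lambda a:np.array(a)/1.42
deg=lambda v:np.rad2deg(np.arctan2(v[1],v[0]))
B=lambda q,z:back(c,w(q),z)
hub=np.array([.5743,.0873,0])
e=B([[412,108],[412,217]],.093);print(e,e.mean(0))
for h in (hub,np.array([.577,.091,0])):
  d=(e-h)[:,:2];print('ang',deg(d[0]),deg(d[1]),np.hypot(*d.T))
  for q in ([287,204],[246,305]):
    n=B([q],.029)[0]-h;print('notch',deg(n),np.hypot(*n[:2]))
f=B([[213,325],[613,325]],.014);print('foot L/R',f,f.mean(0),np.hypot(*(f[1]-f[0])[:2]))
n=B([[527,195]],.029)[0];print('old notch',deg(n-hub))
```

```text
[[0.51604447 0.21970571 0.093     ]
 [0.53534444 0.1759703  0.093     ]] [0.52569445 0.197838   0.093     ]
ang 113.74841323722426 113.71734688724655 [0.14465469 0.09685018]
notch 150.67580550365415 0.12170022331368266
notch -175.39781128611548 0.10835232964534858
ang 115.34241899612552 116.11579145834803 [0.14241045 0.09463159]
notch 152.80660493682717 0.12232675738470072
notch -173.61199293236447 0.11139460511547727
foot L/R [[0.44805974 0.05086666 0.014     ]
 [0.68845886 0.15668008 0.014     ]] [0.5682593  0.10377337 0.014     ] 0.2626560761545
old notch 80.3949639911259
```

```bash
python3 -m jog '[[[-12,28,0,0],[-13,29.5,0,0],[0,0,-30,0],[0,0,-30,0],[0,0,-30,0],[0,0,-18.5,0],[0,0,0,0],[0,0,0,0]]]' 45 60; python3 -m jog '[[[0,0,0,0],[0,0,0,0],[0,0,0,0],[0,0,0,0],[0,0,0,0],[0,0,0,0],[0,0,0,0],[0,0,0,0]]]' 0 60
python3 -m jog '[[[0,0,4,0],[0,0,4,0],[0,0,4,0],[0,0,4,0],[0,0,1,0],[0,0,0,0],[0,0,0,0],[0,0,0,0]]]'
```

```text
t: 23.5
tcp_pos: [0.5261, 0.1975, 0.2518]
tool_rot: [0.979, 0.206, 0.001, 0.0]
force: [0.4, -0.3, 0.8]
finger_gap: 0.449
t: 24.5
tcp_pos: [0.5259, 0.1974, 0.2522]
tool_rot: [0.979, 0.206, 0.001, 0.0]
force: [-1.3, -0.9, 6.5]
finger_gap: 0.109
t: 25.5
tcp_pos: [0.5258, 0.1973, 0.2681]
tool_rot: [0.979, 0.206, -0.0, 0.0]
force: [3.3, -0.6, -10.0]
finger_gap: 0.103
```

```bash
python3 -m jog '[[[-4.2,-2,0,2.25],[-4.1,-2.1,0,2.25],[-4,-2.3,0,2.25],[-4,-2.4,0,2.25],[-3.8,-2.6,0,2.25],[-3.8,-2.7,0,2.25],[-3.6,-2.9,0,2.25],[-3.6,-3,0,2.25]]]'
python3 -m jog '[[[-3.4,-3.1,0,2.25],[-3.3,-3.3,0,2.25],[-3.1,-3.4,0,2.25],[-3,-3.5,0,2.25],[-2.9,-3.7,0,2.25],[-2.7,-3.7,0,2.25],[-2.6,-3.9,0,2.25],[-2.4,-3.9,0,2.25]]]'
python3 -m jog '[[[0,0,0,0],[0,0,0,0],[0,0,-4,0],[0,0,-4,0],[0,0,-4,0],[0,0,-3,0],[0,0,-2,0],[0,0,0,0]]]'
```

```text
t: 26.5
tcp_pos: [0.4949, 0.1773, 0.2684]
tool_rot: [0.934, 0.357, 0.001, 0.0]
force: [3.8, 0.0, -10.1]
finger_gap: 0.108
t: 27.5
tcp_pos: [0.4717, 0.1488, 0.2685]
tool_rot: [0.867, 0.498, 0.001, 0.0]
force: [4.2, -1.0, -11.0]
finger_gap: 0.102
t: 28.5
tcp_pos: [0.4716, 0.1488, 0.2523]
tool_rot: [0.867, 0.498, 0.001, 0.001]
force: [0.8, -4.4, 2.7]
finger_gap: 0.107
```

```bash
python3 -m jog '[[[0,0,0,0],[0,0,0,0],[0,0,0,0],[0,0,0,0],[0,0,30,0],[0,0,35,0],[12,-7,30,0],[20,-12,20,0]]]' 45
python3 -m jog '[[[18,-10,30,0],[0,0,0,0],[0,0,0,0],[0,0,0,0],[0,0,0,0],[0,0,0,0],[0,0,0,0],[0,0,0,0]]]'
python3 - <<'E'
from h import *
import cv2
c=manip.camera_info('wrist'); s=manip.sense(); print(s['tcp_pos'],s['tool_rot'],s['force'])
np.savez('w8.npz',**c)
a=manip.snapshot('wrist'); cv2.imwrite('pics/w8.png',cv2.resize(cv2.cvtColor(a,cv2.COLOR_RGB2BGR),None,fx=1.42,fy=1.42))
for n in ('scene','side'): cv2.imwrite(f'pics/{n}9.png',cv2.cvtColor(manip.snapshot(n),cv2.COLOR_RGB2BGR))
A=cv2.imread('pics/scene9.png')[155:275,130:370];D=cv2.imread('pics/side9.png')[150:320,220:390]
A=cv2.resize(A,None,fx=2.5,fy=2.5,interpolation=cv2.INTER_CUBIC);D=cv2.resize(D,(300,300),interpolation=cv2.INTER_CUBIC)
W=cv2.resize(cv2.cvtColor(a,cv2.COLOR_RGB2BGR),(400,300))
m=np.zeros((600,710,3),np.uint8);m[:300,:600]=A;m[300:,:300]=D;m[300:,300:700]=W
cv2.imwrite('pics/m9.png',m)
E
```

```text
t: 29.5
tcp_pos: [0.503, 0.1301, 0.3676]
tool_rot: [0.867, 0.499, 0.0, -0.0]
force: [0.2, -0.2, -0.6]
finger_gap: 0.453
t: 30.5
tcp_pos: [0.5212, 0.1199, 0.3962]
tool_rot: [0.867, 0.498, -0.0, -0.0]
force: [-0.1, 0.6, 0.8]
finger_gap: 0.452
[0.52122436 0.11989617 0.39619236] [ 8.67027438e-01  4.98260394e-01 -2.39474988e-05 -2.18149694e-05] [-0.10221764  0.55525163  0.77791606]
```

View pics/m9.png

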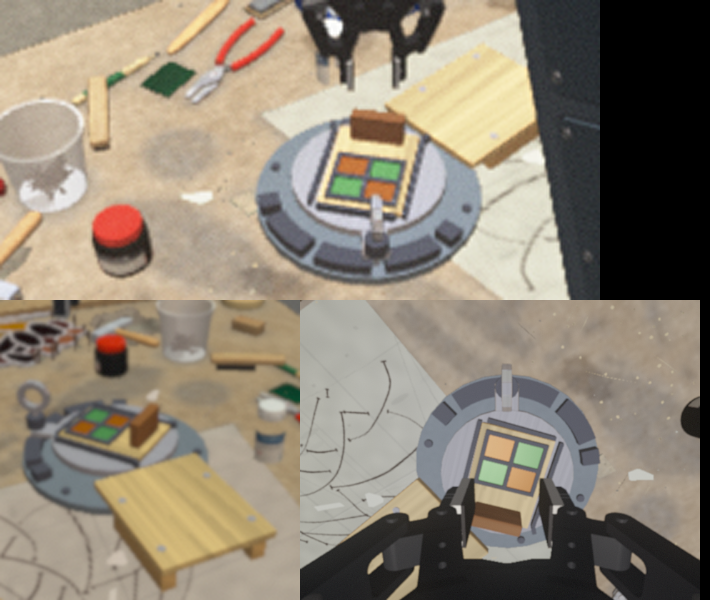

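View pics/w8.png

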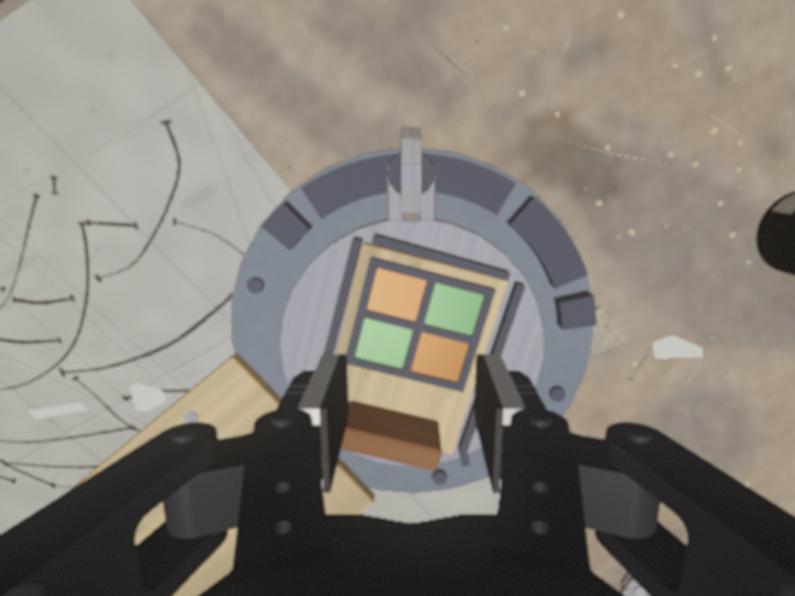

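Run:
```python
from h import *
c=dict(np.load('w8.npz'))
e=back(c,np.array([[411,128],[411,218]])/1.42,.093);d=(e-[.5738,.0885,0])[:,:2]
print(e.mean(0),np.rad2deg(np.arctan2(d[:,1],d[:,0])),np.hypot(*d.T))
S=manip.camera_info('scene');D=manip.camera_info('side')
a=free([(S,np.array([[280.4,240]])),(D,np.array([[238.7,205]])),(c,np.array([[411,165]])/1.42)]);print(a.x,a.fun.round(1))
s=manip.sense();print(s['t'],s['force'])
print(manip.sign_off())
```

```text
[0.47148853 0.14899083 0.093     ] [149.46639191 149.31820793] [0.14186175 0.09585069]
[0.46821007 0.15088399 0.09303837] [ 0.3  2.7 -1.9 -1.8 -0.   1.1]
30.65 [ 0.6475559  -0.28698789  0.47422882]
the job is handed in; nothing more can be done
None
```

I did all the steps in the order asked and handed the job in at about 31 s of the 64 s allowed. No verdict is reported, so the result below rests on my own checks.

- **First index:** I gripped the ring, lifted it about 16 mm, swung the turntable one notch anticlockwise and let the ring down. The tool came back to its home height, and the lane was in line with the ledge.
- **Carrier:** I gripped the handle by its ends to square the board on the ledge, without lifting it. Then I pushed it from behind with the open fingers, over the step and down the lane. At the end stop the push force rose to about 5 N, and the pictures show the board against the stop.
- **Second index:** I lifted the ring again, swung the loaded turntable one more notch and let the ring down.

**Last checks:**
- The ring is at about 149.4°, which is 35.7° on from its place at the loading notch (36° nominal). The locked table has about 1° of play.
- The middle of the ring is about 93 mm above the bench, against 91 mm when home. This came from a triangulation with pixel errors up to 2.7, but the height is far below a ring riding on the rim, which would be 11 mm higher.
- The board is in the lane at the stop.
- The jar stood undisturbed in the last pictures, and so did the bottle where it showed. The block was last seen in place before the push and was not checked again; nothing went near it.
- The arm was clear of everything, with no contact force.

**Disagreement:** The first wrist picture put the turntable's axis about 9 mm from where the other views had it, probably because the arm was still settling. As a result the first swing carried about 14 N of sideways force on the tool. I used a corrected axis for the second swing.

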